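# Pack the hazelnut assortment

## Task

Pack the gift box: set each of the four hazelnut-topped chocolates from the marble slab into the well cut to its shape and size, lying flat on the well's floor, nut up. Set them down gently rather than dropping them, and leave the two bare-topped chocolates undisturbed where they are on the slab.

Things in the scene. Friction and masses are not known exactly. Their poses are not given: they have to be found in the camera images.
- bonbon_round: A 44 mm wide round dark chocolate, straight-sided, 24 mm tall without the nut (firm, 17 to 60 g), with a pale hazelnut (16 mm ball) standing 11 mm above the middle of its top. Origin at the centre of its underside, z up; it stands on a pale marble slab, 8 mm thick, among the other chocolates (neighbours' centres at least 70 mm apart).
- bonbon_small: A 28 mm wide small round dark chocolate, straight-sided, 24 mm tall without the nut (firm, 17 to 60 g), with a pale hazelnut (16 mm ball) standing 11 mm above the middle of its top. Origin at the centre of its underside, z up; it stands on a pale marble slab, 8 mm thick, among the other chocolates (neighbours' centres at least 70 mm apart).
- bonbon_square: A 38 x 38 mm square dark chocolate, 24 mm tall without the nut (firm, 17 to 60 g), with a pale hazelnut (16 mm ball) standing 11 mm above the middle of its top. Origin at the centre of its underside, z up; it stands on a pale marble slab, 8 mm thick, among the other chocolates (neighbours' centres at least 70 mm apart).
- bonbon_bar: An oblong dark chocolate, 58 mm along its own x by 26 mm along its own y, 24 mm tall without the nut (firm, 17 to 60 g), with a pale hazelnut (16 mm ball) standing 11 mm above the middle of its top. Origin at the centre of its underside, z up; it stands on a pale marble slab, 8 mm thick, among the other chocolates (neighbours' centres at least 70 mm apart).
- plain_round: A 44 mm wide round dark chocolate, 24 mm tall, like the other large round one but with a bare top, no nut: unfinished. Origin at the centre of its underside, z up; it stands on the same slab.
- plain_square: A 38 x 38 mm square dark chocolate, 24 mm tall, like the other square one but with a bare top, no nut: unfinished. Origin at the centre of its underside, z up; it stands on the same slab.
- well_round: White insert, 86 x 86 mm and 7 mm high, with a round well 60 mm across, 5 mm deep, brown paper floor. One of four fixed side by side, two by two (88 mm apart), in a flat open cardboard gift box 182 x 182 mm with a rim 10 mm above the table. Origin at the centre of its underside, z up; the well's floor is 2 mm above this origin.
- well_small: White insert, 86 x 86 mm and 7 mm high, with a round well 44 mm across, 5 mm deep, brown paper floor. One of four fixed side by side, two by two (88 mm apart), in a flat open cardboard gift box 182 x 182 mm with a rim 10 mm above the table. Origin at the centre of its underside, z up; the well's floor is 2 mm above this origin.
- well_square: White insert, 86 x 86 mm and 7 mm high, with a square well 54 x 54 mm, sides along its x and y, 5 mm deep, brown paper floor. One of four fixed side by side, two by two (88 mm apart), in a flat open cardboard gift box 182 x 182 mm with a rim 10 mm above the table. Origin at the centre of its underside, z up; the well's floor is 2 mm above this origin.
- well_bar: White insert, 86 x 86 mm and 7 mm high, with an oblong well, 74 mm along its own x by 42 mm along its own y, 5 mm deep, brown paper floor. One of four fixed side by side, two by two (88 mm apart), in a flat open cardboard gift box 182 x 182 mm with a rim 10 mm above the table. Origin at the centre of its underside, z up; the well's floor is 2 mm above this origin.
There are look-alikes about, which are no part of the job. What is shaped like the bonbon_square but pink or red is not meant.

How it is judged:
At the end, for the whole second after the job is handed in: Each nut-topped chocolate lies in the well of its shape and size: centre within 13 mm of the well's, flat on its floor (underside less than 4.5 mm above the insert's, tilt under 0.06 rad), nut up, released, at rest; the bare-topped ones are within 20 mm of where they started (horizontal distance between bonbon_round and well_round below 0.013 m and z of bonbon_round in the frame of well_round below 0.0045 m and angle between each of bonbon_round, bonbon_small, bonbon_square, bonbon_bar's own z axis and vertical below 0.06 rad and linear speed of each of bonbon_round, bonbon_small, bonbon_square, bonbon_bar below 0.02 m/s and horizontal distance between bonbon_small and well_small below 0.013 m and z of bonbon_small in the frame of well_small below 0.0045 m and horizontal distance between bonbon_square and well_square below 0.013 m and z of bonbon_square in the frame of well_square below 0.0045 m and horizontal distance between bonbon_bar and well_bar below 0.013 m and z of bonbon_bar in the frame of well_bar below 0.0045 m and distance of each of plain_round, plain_square from where it was at the start of the episode below 0.02 m); the robot touches nothing.
It fails at once if a bare-topped chocolate moved more than 20 mm or tipped over (distance of any of plain_round, plain_square from where it was at the start of the episode above 0.02 m or angle between any of plain_round, plain_square's own z axis and vertical above 0.5 rad).
It fails at once if a nut-topped chocolate dropped or thrown (faster than 0.7 m/s out of the fingers, a fall of about 25 mm) ((linear speed of bonbon_round above 0.7 m/s and contact force between bonbon_round and the fingers below 0.02 N) or (linear speed of bonbon_small above 0.7 m/s and contact force between bonbon_small and the fingers below 0.02 N) or (linear speed of bonbon_square above 0.7 m/s and contact force between bonbon_square and the fingers below 0.02 N) or (linear speed of bonbon_bar above 0.7 m/s and contact force between bonbon_bar and the fingers below 0.02 N)).
It also fails if it takes over 96 s, if anything falls off the work surface, if the arm or the gripper's body presses on something with over 40 N, if the wrist force passes 120 N, or if a joint passes its speed limit or range.

## Robot

A 6-joint arm with a two-finger parallel gripper is mounted at the origin on the work surface. World frame = base frame: x ahead of the robot, y to its left, z up, the work surface at z = 0. Lengths are in m, angles in rad, forces in N, time in s.
With the tool pointing down it reaches from about 0.3 to 0.875 m from the base axis. Payload 6.4 kg.
Tool frame: the origin (TCP) lies on the mounting face of the last link; the fingertips stand 173 mm ahead of it and the grasp point (between the pads) lies 155 mm ahead of it (ctrl.tip_reach is the distance from the TCP to the fingertips, in m); z points along the fingers, y is the line along which they close (so a half turn about z gives the same grasp; the last joint's range is limited). The gripper opens to 85 mm and grips with 20 to 120 N. Pads are 22 mm wide; open, the fingers measure 114 mm over their backs; the gripper's body (76 mm by 85 mm) begins 54 mm behind the grasp point. The pads swing forward as they close: fully open they stand 13 mm farther back than shut.
Start: joints at [0.971, 0.181, 1.607, -0, 1.354, -0.206], TCP at [0.221, 0.531, 0.405] pointing down, gripper open.
Joint ranges: [-2.99, 2.99], [-0.89, 2.07], [0.3, 2.58], [-1.14, 4.28], [0, 2.63], [-3.12, 3.12]. Speed limits (rad/s): [2.57, 2.57, 3.01, 3.14, 3.14, 3.14].

## Interface

Orientations are given as a unit quaternion [w, x, y, z].
In Python, from bench import ctrl gives the robot as it stands.
- The arm moves only by the shell command python3 -m pendant 'ROWS'. ROWS is JSON, a list that holds one entry, the list of rows, each a list of 7 numbers: the opening, from 0 (shut) to 1 (fully open), then the shift along the tool's x, y, z in mm, then the turn, a rotation vector about the tool's x, y, z in rad. A call has 1 to 5 rows; each row is the pose to reach, as a shift and turn from the pose commanded when the call began, along the tool's axes at that moment; what a row does not reach only later rows make up. A row lasts 1/12 s, in which the tool goes at most 41.7 mm and 7.16 degrees, less where a joint would pass 70% of its speed; a pose out of reach is approached as far as the arm can. A call with a gripper value outside its range is refused whole. The fingers move at their own pace and stop on an object; the grip force is fixed at half the most. Time passes only in rows, so rows that repeat a pose let the fingers close. It gives the time, the measured TCP pose, the force, the opening and the grip force at its end, in the units of the state.
- ctrl.get_obs(): the state, without advancing time (a new reading comes with each control period).
- ctrl.camera(name): name is "scene" or "top"; returns the picture (400x640x3 uint8, red, green, blue); there is no depth.
- ctrl.camera_params(name): a dict with "mtx" (3x3 intrinsics, pixels), "distortion" ([k1, k2, p1, p2, k3] as OpenCV has them; the pictures are not rectified), "world_from_camera" (4x4, takes a point from camera to world coordinates). Camera axes: x right, y down, z forward; pixel columns grow to the right and rows downward; lengths in m; the calibration is good to about 2 mm. A picture is of the moment at which its call begins. camera_params takes no time and is no camera call.
- ctrl.hand_in(): hands the job in; it is judged then, once.
Trained networks look in the newest picture that a camera, given by its name, has taken for a name from the list of things; names that differ only in an ending like _2 or _b are one class to them, and where a whole thing is asked for, a point or a joint stands for the part that bears it (a point fixed in the world has none). Each returns a list of dicts, best first, with "confidence" (0 to 1); they miss things now and then, are a little off and sometimes report something else, mostly with a low value. They report only what shows in the picture. A call takes as long as a camera call. They do not tell look-alikes from the thing itself.
- ctrl.boxes_of(camera, name): "point" ([column, row] as shares, 0 to 1, of the picture: columns of its width, rows of its height, amid what is visible of it).
The state is a dict: "time_s": time; "q": joint angles; "dq": joint speeds; "joint_efforts": joint torques, N m; "eef_pos": TCP position; "eef_rot": TCP orientation; "wrist_force": force on the tool from outside, world axes, zero at the start; "torque": the same for the moment, N m; "opening": opening from 0.0 (shut) to 1.0 (fully open); "grasp_force": force on a finger pad.
Only numpy, scipy, OpenCV 4.12 (cv2) and the standard library are available. Lean on these libraries where they do the work, as an engineer would, in place of code of your own. Each camera call takes 0.05 s, during which the arm holds its last target. There are 200 camera calls.

## Working session

There is one attempt and no reset: what is moved stays moved. The work goes in short steps, Python scripts to look and compute and a shell command to move; the robot and the scene stay as the last step left them, time stands still between calls to the robot, and variables do not carry over. Pictures are saved under pics/ and viewed, at most 15 in all, crops included, and the job is handed in when it is done.

```bash
mkdir -p pics
cat > h.py <<'E'
import numpy as np,cv2,sys
from bench import ctrl
def pix2w(cam,uv,z):
    p=ctrl.camera_params(cam);K=np.array(p['mtx']);d=np.array(p['distortion']);T=np.array(p['world_from_camera'])
    n=cv2.undistortPoints(np.array([[uv]],float),K,d)[0,0]
    r=T[:3,:3]@np.array([n[0],n[1],1]);o=T[:3,3]
    return (o+r*(z-o[2])/r[2])
def w2pix(cam,P):
    p=ctrl.camera_params(cam);T=np.linalg.inv(np.array(p['world_from_camera']))
    return cv2.projectPoints(np.array([P],float).reshape(-1,3),T[:3,:3],T[:3,3],np.array(p['mtx']),np.array(p['distortion']))[0].reshape(-1,2)
E
python3 - <<'E'
from h import *
a=ctrl.camera('top');cv2.imwrite('pics/top1.png',a[:,:,::-1])
b=ctrl.camera('scene');cv2.imwrite('pics/scene1.png',b[:,:,::-1])
for c in('top','scene'):
    print(c,np.round(ctrl.camera_params(c)['world_from_camera'],3).tolist())
for n,z in [('bonbon_round',.035),('bonbon_small',.035),('bonbon_square',.035),('bonbon_bar',.035),('plain_round',.032),('plain_square',.032),('well_round',.004),('well_small',.004),('well_square',.004),('well_bar',.004)]:
    for r in ctrl.boxes_of('top',n)[:3]:
        uv=np.array(r['point'])*[640,400]; print(n,round(r['confidence'],2),uv.round(),pix2w('top',uv,z).round(3))
o=ctrl.get_obs();print(o['time_s'],o['eef_pos'],o['eef_rot'],o['opening'])
E
```

```text
top [[-0.027, -0.995, 0.093, 0.449], [-1.0, 0.028, 0.011, -0.013], [-0.013, -0.092, -0.996, 1.026], [0.0, 0.0, 0.0, 1.0]]
scene [[0.426, 0.529, -0.734, 1.14], [0.905, -0.257, 0.339, -0.301], [-0.009, -0.809, -0.588, 0.547], [0.0, 0.0, 0.0, 1.0]]
bonbon_round 0.81 [473. 207.] [ 0.507 -0.307  0.035]
bonbon_small 0.59 [200. 192.] [0.554 0.271 0.035]
bonbon_square 0.91 [325. 149.] [0.638 0.003 0.035]
bonbon_square 0.55 [380. 166.] [ 0.6   -0.114  0.035]
bonbon_bar 0.82 [430. 213.] [ 0.496 -0.216  0.035]
plain_round 0.68 [199. 193.] [0.553 0.273 0.032]
plain_round 0.65 [422. 166.] [ 0.597 -0.204  0.032]
plain_square 0.59 [386. 214.] [ 0.498 -0.122  0.032]
well_round 0.92 [237. 185.] [0.572 0.198 0.004]
well_round 0.27 [383. 215.] [ 0.495 -0.12   0.004]
well_small 0.97 [244. 222.] [0.49  0.181 0.004]
well_square 0.86 [200. 189.] [0.564 0.279 0.004]
well_square 0.62 [474. 205.] [ 0.513 -0.32   0.004]
well_bar 0.66 [208. 231.] [0.472 0.262 0.004]
0.6 [0.22061098 0.53102291 0.40470221] [6.91066842e-06 1.95622738e-01 9.80679226e-01 2.12707140e-05] 0.996745270966367
```

View pics/top1.png

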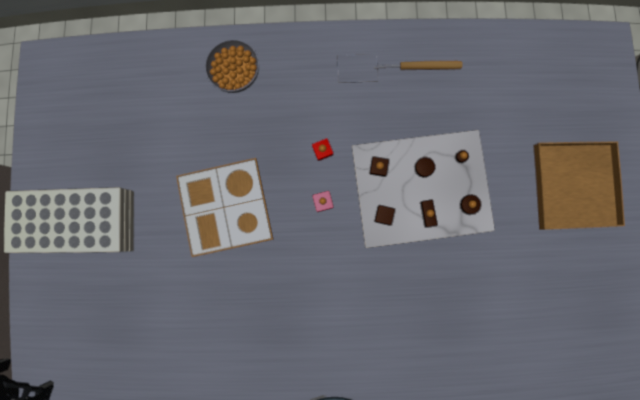

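View pics/scene1.png

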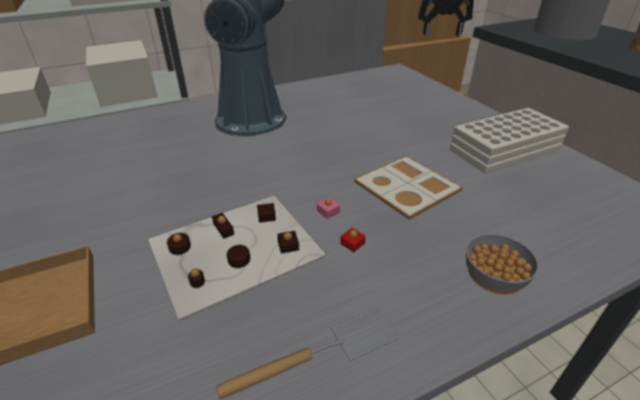

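The top view shows: 
- Nut-topped: square at (380,166), small at (462,156), round at (471,205), bar at (430,213).
- Bare: round at (425,167) and square at (385,215).
- Look-alikes: red at (322,149) and pink at (323,201). These are not meant.
- Wells: square at (200,191), round at (239,183), bar at (208,231), small at (247,222).

Two candidates exist for "bonbon_square": (325,149) is red, so it is ruled out. (380,166) is dark with a nut, so it fits. I'll confirm this in an enlarged crop while measuring.

Run:
```python
from h import *
a=cv2.imread('pics/top1.png')
crop=lambda x0,y0,x1,y1,s:cv2.resize(a[y0:y1,x0:x1],None,fx=s,fy=s,interpolation=cv2.INTER_CUBIC)
cv2.imwrite('pics/crops.png',np.vstack([crop(345,125,500,250,4)[:500]])) 
hsv=cv2.cvtColor(a,cv2.COLOR_BGR2HSV).astype(int);g=a.max(2).astype(int)
def ana(name,c,mask,z,zn=None):
    m=np.zeros(mask.shape,np.uint8);y,x=c[1],c[0];r=27
    m[y-r:y+r,x-r:x+r]=mask[y-r:y+r,x-r:x+r]
    n,l,s,ce=cv2.connectedComponentsWithStats(m)
    k=1+np.argmax(s[1:,4]); cs,_=cv2.findContours((l==k).astype(np.uint8),0,2)
    cs=max(cs,key=cv2.contourArea)
    P=np.array([pix2w('top',p[0],z)[:2] for p in cs])*1000
    R=cv2.minAreaRect(P.astype(np.float32))
    print(name,'area',s[k,4],'centroid px',ce[k].round(1),'w',pix2w('top',ce[k],z).round(4)[:2],'rect',np.round(R[0],1),np.round(R[1],1),round(R[2],1))
slab=(g<95)|((hsv[:,:,1]>110))
for n,c in dict(bonbon_square=(380,166),plain_round=(425,167),bonbon_small=(462,156),bonbon_round=(471,205),bonbon_bar=(430,213),plain_square=(385,215)).items():
    ana(n,c,slab.astype(np.uint8),.022)
    if 'bonbon' in n:
        m=((g>110)&(hsv[:,:,1]>100)).astype(np.uint8);ana('  nut',c,m,.038)
br=((hsv[:,:,1]>80)&(g>60)).astype(np.uint8)
for n,c in dict(well_square=(200,191),well_round=(239,183),well_bar=(208,231),well_small=(247,222)).items():
    r=20;mm=np.zeros_like(br);mm[c[1]-r:c[1]+r,c[0]-r:c[0]+r]=br[c[1]-r:c[1]+r,c[0]-r:c[0]+r];ana(n,c,mm,.003)
```

```text
bonbon_square area 325 centroid px [378.9 166.4] w [ 0.6002 -0.1127] rect [ 600.3 -112.7] [38.1 40. ] 78.9
  nut area 24 centroid px [379.5 164.9] w [ 0.6008 -0.1125] rect [ 600.6 -112.5] [10.6  8.5] 88.5
plain_round area 333 centroid px [424.4 166.8] w [ 0.5966 -0.2109] rect [ 596.3 -211. ] [41.2 43.7] 87.3
bonbon_small area 144 centroid px [461.5 156.2] w [ 0.6178 -0.2931] rect [ 617.6 -292.9] [25.2 31. ] 24.8
  nut area 20 centroid px [463.8 154.8] w [ 0.6181 -0.2937] rect [ 617.6 -294.2] [8.8 8.6] 88.7
bonbon_round area 349 centroid px [469.9 204.1] w [ 0.5134 -0.3058] rect [ 513.7 -306. ] [43.8 43.3] 87.1
  nut area 24 centroid px [472.5 203.5] w [ 0.5135 -0.3067] rect [ 513.5 -306.7] [9.  9.3] 42.2
bonbon_bar area 355 centroid px [428.4 213.2] w [ 0.4966 -0.2148] rect [ 496.6 -214.5] [58.  28.8] 8.9
  nut area 24 centroid px [430.  212.7] w [ 0.4968 -0.215 ] rect [ 497.2 -215.1] [ 8.5 10.5] 87.5
plain_square area 322 centroid px [384.3 214.8] w [ 0.4959 -0.1205] rect [ 495.9 -120.5] [38.3 38.5] 75.3
well_square area 523 centroid px [200.4 191.8] w [0.5582 0.2791] rect [558.4 279.2] [51.2 50.9] 10.8
well_round area 515 centroid px [239.1 183. ] w [0.5752 0.1927] rect [575.2 192.9] [53.6 53. ] 88.4
well_bar area 570 centroid px [208.  231.1] w [0.4714 0.2626] rect [471.5 262.8] [71.1 38.8] 11.0
well_small area 277 centroid px [247.1 222.3] w [0.4885 0.1758] rect [489.2 176.1] [39.6 39.2] 89.2
```

View pics/crops.png

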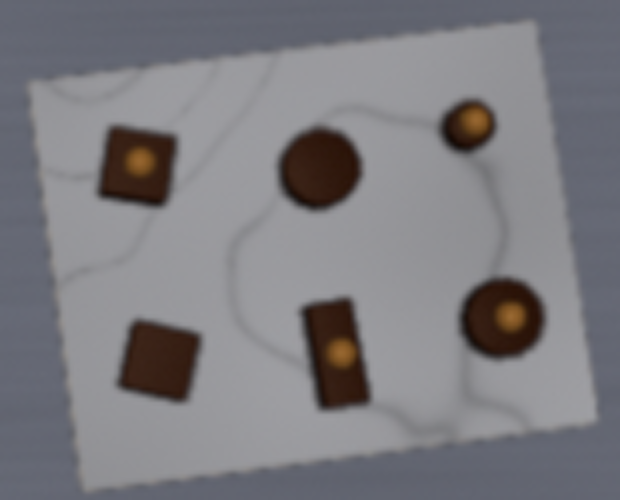

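The crop confirms dark squares at (138,165) with a nut, which is bonbon_square, and at (160,360) bare, which is plain_square and stays. The nut-topped small, round and bar are as identified. Next is a helper that works out how far to go.

```bash
cat > plan.py <<'E'
# usage: plan.py x y tipz theta(deg of tool y in world)   mm/deg ; prints turn, then shift in tool axes after the turn
import sys,numpy as np
from scipy.spatial.transform import Rotation as R
from bench import ctrl
x,y,z,t=map(float,sys.argv[1:5]);o=ctrl.get_obs()
q=o['eef_rot'];C=R.from_quat([q[1],q[2],q[3],q[0]]);t=np.radians(t)
Y=np.array([np.cos(t),np.sin(t),0]);Z=np.array([0,0,-1.]);G=R.from_matrix(np.c_[np.cross(Y,Z),Y,Z])
d=np.array([x,y,z+1000*ctrl.tip_reach])-1000*np.array(o['eef_pos'])
print('t',round(o['time_s'],2),'open',round(o['opening'],3),'grip',round(o['grasp_force'],1),'F',np.round(o['wrist_force'],1),'tip',np.round(1000*np.array(o['eef_pos'])-[0,0,1000*ctrl.tip_reach],1))
print('turn',(C.inv()*G).as_rotvec().round(3),'shift-after-turn',G.inv().apply(d).round(1),'shift-now',C.inv().apply(d).round(1),'q6',round(o['q'][5],2))
E
python3 plan.py 600.5 -112.6 70 78.9; python3 -m pendant '[[[0.75,0,0,0,0,0,-0.1],[0.75,0,0,0,0,0,-0.2],[0.75,0,0,0,0,0,-0.2]]]'; python3 plan.py 600.5 -112.6 70 78.9
```

```text
t 0.6 open 0.997 grip 0.0 F [-0.1  0.6 -0.9] tip [220.6 531.  231.3]
turn [ 0.   0.  -0.2] shift-after-turn [-496.7 -558.4  161.3] shift-now [-597.8 -448.6  161.3] q6 -0.21
time_s: 0.85
eef_pos: [0.2206, 0.531, 0.4047]
eef_rot: [0.0, 0.095, 0.995, 0.0]
wrist_force: [0.1, 0.8, 0.3]
opening: 0.751
grasp_force: 0.0
t 0.85 open 0.751 grip 0.0 F [0.1 0.8 0.3] tip [220.6 531.  231.3]
turn [0.    0.    0.003] shift-after-turn [-496.7 -558.4  161.3] shift-now [-494.8 -560.1  161.3] q6 -0.41
```

```bash
for i in 1; do
python3 -m pendant '[[[0.75,-25,-28,4,0,0,0],[0.75,-50,-56,8,0,0,0],[0.75,-75,-84,12,0,0,0],[0.75,-100,-112,16,0,0,0],[0.75,-125,-140,20,0,0,0]]]' >/dev/null
python3 -m pendant '[[[0.75,-25,-28,4,0,0,0],[0.75,-50,-56,8,0,0,0],[0.75,-75,-84,12,0,0,0],[0.75,-100,-112,16,0,0,0],[0.75,-125,-140,20,0,0,0]]]' >/dev/null
python3 -m pendant '[[[0.75,-25,-28,8,0,0,0],[0.75,-50,-56,16,0,0,0],[0.75,-75,-84,24,0,0,0],[0.75,-100,-112,32,0,0,0],[0.75,-125,-140,40,0,0,0]]]' >/dev/null
python3 -m pendant '[[[0.75,-30,-35,15,0,0,0],[0.75,-60,-70,30,0,0,0],[0.75,-90,-105,45,0,0,0],[0.75,-115,-135,60,0,0,0],[0.75,-115,-135,60,0,0,0]]]'
done; python3 plan.py 600.5 -112.6 17 78.9
```

```text
time_s: 2.52
eef_pos: [0.5957, -0.112, 0.2632]
eef_rot: [0.0, 0.1, 0.995, -0.0]
wrist_force: [-1.0, 0.4, 0.1]
opening: 0.755
grasp_force: 0.0
t 2.52 open 0.755 grip 0.0 F [-1.   0.4  0.1] tip [ 595.7 -112.    89.8]
turn [-0.001  0.    -0.006] shift-after-turn [-4.8  0.3 72.8] shift-now [-4.8  0.4 72.8] q6 -1.75
```

```bash
python3 -m pendant '[[[0.75,-5,0,25,0,0,0],[0.75,-5,0,45,0,0,0],[0.75,-5,0,60,0,0,0],[0.75,-5,0,72,0,0,0],[0.75,-5,0,72,0,0,0]]]'
python3 plan.py 600.5 -112.6 17 78.9
python3 - <<'E'
from h import *
a=ctrl.camera('scene');uv=w2pix('scene',[.6,-.1126,.03])[0].astype(int);print(uv)
cv2.imwrite('pics/s2.png',cv2.resize(a[uv[1]-70:uv[1]+40,uv[0]-70:uv[0]+70,::-1],None,fx=4,fy=4))
E
```

```text
time_s: 2.93
eef_pos: [0.5982, -0.1086, 0.1898]
eef_rot: [-0.002, 0.098, 0.995, 0.001]
wrist_force: [-0.1, 0.5, -0.3]
opening: 0.753
grasp_force: 0.0
t 2.93 open 0.753 grip 0.0 F [-0.1  0.5 -0.3] tip [ 598.2 -108.6   16.4]
turn [ 0.001 -0.005 -0.002] shift-after-turn [-3.  -3.5 -0.6] shift-now [-3.  -3.5 -0.6] q6 -1.75
[287 236]
```

View pics/s2.png

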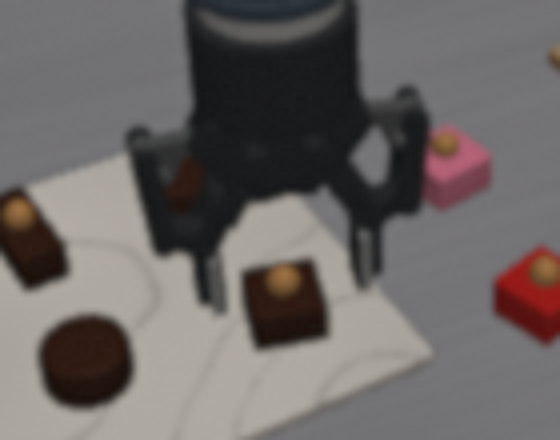

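The gripper straddles the nut-topped square (crop 285,305), with fingers at (215,290) and (370,270). I'll correct a few mm and close.

```bash
python3 -m pendant '[[[0.75,-3,-3,0,0,0,0],[0.75,-3,-3,0,0,0,0],[0.75,-3,-3,0,0,0,0]]]'
python3 plan.py 600.5 -112.6 17 78.9
python3 -m pendant '[[[0.3,-3,-3,0,0,0,0],[0.3,-3,-3,0,0,0,0],[0.3,-3,-3,0,0,0,0],[0.3,-3,-3,0,0,0,0],[0.3,-3,-3,0,0,0,0]]]'
python3 plan.py 600.5 -112.6 17 78.9
python3 - <<'E'
from h import *
a=ctrl.camera('scene');uv=w2pix('scene',[.6,-.1126,.03])[0].astype(int);print(uv)
cv2.imwrite('pics/s3.png',cv2.resize(a[uv[1]-70:uv[1]+40,uv[0]-70:uv[0]+70,::-1],None,fx=4,fy=4))
E
```

```text
time_s: 3.23
eef_pos: [0.6027, -0.1128, 0.1943]
eef_rot: [0.001, 0.097, 0.995, -0.0]
wrist_force: [0.1, -0.6, 0.2]
opening: 0.75
grasp_force: 0.0
t 3.23 open 0.75 grip 0.0 F [ 0.1 -0.6  0.2] tip [ 602.7 -112.8   20.9]
turn [-0.001  0.003 -0.   ] shift-after-turn [ 2.2 -0.2  3.9] shift-now [ 2.2 -0.2  3.9] q6 -1.76
time_s: 3.65
eef_pos: [0.6049, -0.1164, 0.1939]
eef_rot: [0.001, 0.097, 0.995, -0.0]
wrist_force: [0.6, -1.0, 6.1]
opening: 0.426
grasp_force: 60.7
t 3.65 open 0.426 grip 60.7 F [ 0.6 -1.   6.1] tip [ 604.9 -116.4   20.5]
turn [-0.001  0.003 -0.   ] shift-after-turn [5.1 2.9 3.5] shift-now [5.1 2.9 3.5] q6 -1.76
[287 236]
```

View pics/s3.png

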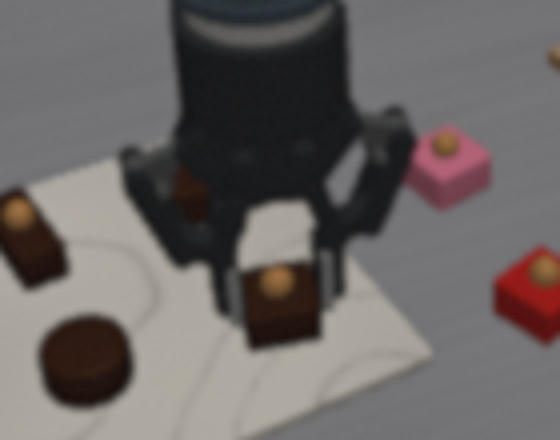

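Gripped at opening 0.43 with 61 N. Now lift, turn and travel.

```bash
python3 -m pendant '[[[0.3,0,0,-10,0,0,0],[0.3,0,0,-30,0,0,0],[0.3,0,0,-50,0,0,-0.1],[0.3,0,0,-60,0,0,-0.2],[0.3,0,0,-60,0,0,-0.3]]]'
python3 -m pendant '[[[0.3,0,0,0,0,0,-0.08],[0.3,0,0,0,0,0,-0.08],[0.3,0,0,0,0,0,-0.08]]]'
python3 plan.py 562.5 279.9 15 100.8
```

```text
time_s: 4.12
eef_pos: [0.6052, -0.1162, 0.2562]
eef_rot: [0.002, -0.056, 0.998, -0.001]
wrist_force: [-0.5, 0.5, -0.9]
opening: 0.425
grasp_force: 60.0
time_s: 4.37
eef_pos: [0.604, -0.1158, 0.2528]
eef_rot: [-0.0, -0.092, 0.996, 0.0]
wrist_force: [0.6, 0.1, -0.3]
opening: 0.428
grasp_force: 60.0
t 4.37 open 0.428 grip 60.0 F [ 0.6  0.1 -0.3] tip [ 604.  -115.8   79.4]
turn [ 0.    -0.    -0.005] shift-after-turn [-33.4 396.5  64.4] shift-now [-31.6 396.6  64.5] q6 -2.14
```

```bash
python3 -m pendant '[[[0.3,-2,30,0,0,0,0],[0.3,-5,65,0,0,0,0],[0.3,-8,100,0,0,0,0],[0.3,-11,135,0,0,0,0],[0.3,-14,170,0,0,0,0]]]' >/dev/null
python3 -m pendant '[[[0.3,-3,35,0,0,0,0],[0.3,-6,70,0,0,0,0],[0.3,-9,105,0,0,0,0],[0.3,-12,140,0,0,0,0],[0.3,-15,170,0,0,0,0]]]' >/dev/null
python3 -m pendant '[[[0.3,-1,25,0,0,0,0],[0.3,-2,45,0,0,0,0],[0.3,-3,56,0,0,0,0],[0.3,-3,56,0,0,0,0],[0.3,-3,56,0,0,0,0]]]'
python3 plan.py 562.5 279.9 15 100.8
```

```text
time_s: 5.62
eef_pos: [0.5622, 0.279, 0.2524]
eef_rot: [-0.0, -0.093, 0.996, -0.0]
wrist_force: [-0.7, -0.4, -0.9]
opening: 0.428
grasp_force: 60.1
t 5.62 open 0.428 grip 60.1 F [-0.7 -0.4 -0.9] tip [562.2 279.   79. ]
turn [-0.001 -0.001 -0.002] shift-after-turn [-0.4  0.9 64. ] shift-now [-0.5  0.9 64. ] q6 -1.48
```

```bash
python3 -m pendant '[[[0.3,0,0,25,0,0,0],[0.3,0,1,45,0,0,0],[0.3,0,1,55,0,0,0],[0.3,0,1,55,0,0,0],[0.3,0,1,55,0,0,0]]]'
python3 plan.py 562.5 279.9 15 100.8
python3 - <<'E'
from h import *
a=ctrl.camera('scene');uv=w2pix('scene',[.558,.279,.03])[0].astype(int);print(uv)
cv2.imwrite('pics/s4.png',cv2.resize(a[uv[1]-60:uv[1]+50,uv[0]-70:uv[0]+70,::-1],None,fx=4,fy=4))
E
```

```text
time_s: 6.03
eef_pos: [0.5624, 0.279, 0.1973]
eef_rot: [-0.001, -0.092, 0.996, -0.0]
wrist_force: [0.5, 0.1, 0.7]
opening: 0.425
grasp_force: 60.1
t 6.03 open 0.425 grip 60.1 F [0.5 0.1 0.7] tip [562.4 279.   23.9]
turn [-0.    -0.001 -0.004] shift-after-turn [-0.3  0.9  8.9] shift-now [-0.3  0.9  8.9] q6 -1.48
[435 177]
```

View pics/s4.png

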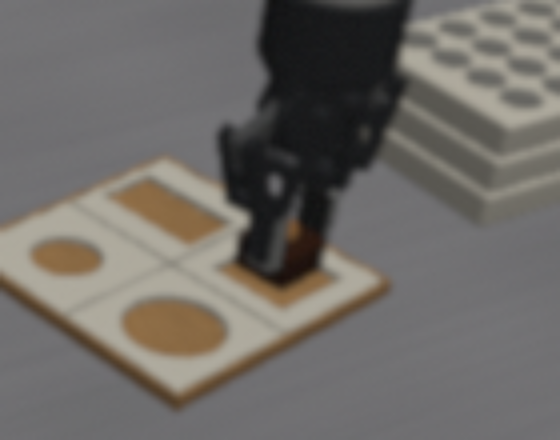

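The square hangs over the square well (crop 290,255). I'll lower it and check the force.

```bash
python3 -m pendant '[[[0.3,0,1,3,0,0,0],[0.3,0,1,6,0,0,0],[0.3,0,1,8,0,0,0],[0.3,0,1,8,0,0,0],[0.3,0,1,8,0,0,0]]]'
python3 plan.py 562.5 279.9 15 100.8
```

```text
time_s: 6.5
eef_pos: [0.5624, 0.2812, 0.191]
eef_rot: [0.001, -0.093, 0.996, 0.0]
wrist_force: [-1.1, -0.7, 5.4]
opening: 0.42
grasp_force: 60.7
t 6.5 open 0.42 grip 60.7 F [-1.1 -0.7  5.4] tip [562.4 281.2  17.6]
turn [-0.     0.002 -0.002] shift-after-turn [ 0.2 -1.3  2.6] shift-now [ 0.2 -1.3  2.6] q6 -1.48
```

```bash
python3 -m pendant '[[[0.3,0,0,0,0,0,0],[0.3,0,0,0,0,0,0]]]' >/dev/null
python3 plan.py 562.5 279.9 15 100.8
python3 -m pendant '[[[0.3,0,0,1,0,0,0],[0.3,0,0,1,0,0,0]]]' >/dev/null
python3 plan.py 562.5 279.9 15 100.8
python3 - <<'E'
from h import *
a=ctrl.camera('scene');uv=w2pix('scene',[.558,.279,.03])[0].astype(int);print(uv)
cv2.imwrite('pics/s5.png',cv2.resize(a[uv[1]-30:uv[1]+30,uv[0]-40:uv[0]+40,::-1],None,fx=8,fy=8,interpolation=2))
E
```

```text
t 6.67 open 0.425 grip 60.7 F [-1.7 -0.7  5.4] tip [562.4 281.2  17.5]
turn [-0.     0.002 -0.002] shift-after-turn [ 0.2 -1.3  2.5] shift-now [ 0.2 -1.3  2.5] q6 -1.48
t 6.83 open 0.427 grip 61.6 F [-5.5 -2.3 12.2] tip [562.5 281.3  17.5]
turn [-0.     0.001 -0.002] shift-after-turn [ 0.3 -1.4  2.5] shift-now [ 0.3 -1.4  2.5] q6 -1.48
[435 177]
```

View pics/s5.png

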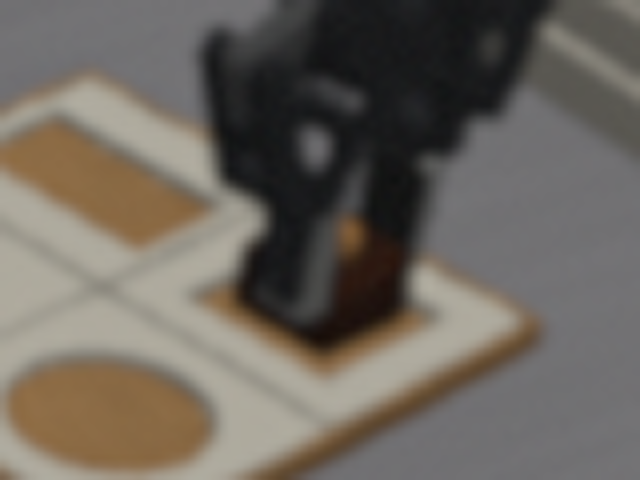

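Run:
```python
from h import *
b=np.array([435-40,177-30])
th=np.radians(10.8);c,s=np.cos(th),np.sin(th);R=np.array([[c,-s],[s,c]])
for nm,h,z,ctr in[('well',27,.007,(558.3,279.1)),('choc z2',19,.002,(558.3,280)),('choc z5',19,.005,(558.3,280)),('choc z7',19,.007,(558.3,280)),('choctop z26',19,.026,(558.3,280))]:
    P=[np.r_[(np.array(ctr)+R@np.array(k)*h)/1000,z] for k in[(1,1),(1,-1),(-1,-1),(-1,1)]]
    print(nm,((w2pix('scene',P)-b)*8).round(0).tolist())
print(((w2pix('scene',[.5583,.280,.034])-b)*8).round())
```

```text
well [[443.0, 316.0], [322.0, 380.0], [180.0, 295.0], [301.0, 235.0]]
choc z2 [[403.0, 326.0], [318.0, 370.0], [219.0, 311.0], [303.0, 268.0]]
choc z5 [[405.0, 317.0], [320.0, 362.0], [220.0, 303.0], [305.0, 260.0]]
choc z7 [[406.0, 312.0], [321.0, 357.0], [221.0, 297.0], [306.0, 255.0]]
choctop z26 [[418.0, 259.0], [332.0, 303.0], [231.0, 244.0], [316.0, 202.0]]
[[329. 229.]]
```

Run:
```python
from h import *
for nm,uv in [('before',(217+283/4,166+280/4)),('gripped',(217+277/4,166+280/4)),('well, z29',(395+345/8,147+232/8))]:
    for z in ((.037,.033) if 'well' not in nm else (.031,.036)): print(nm,z,pix2w('scene',uv,z).round(4))
b=np.array([395,147])
for p in [(325,375),(437,316),(190,296)]: print(p,pix2w('scene',b+np.array(p)/8,.007).round(4))
for p in [(322,347),(403,305)]: print('corner',[pix2w('scene',b+np.array(p)/8,z).round(4).tolist() for z in(.002,.007)])
```

```text
before 0.037 [ 0.605  -0.1135  0.037 ]
before 0.033 [ 0.6008 -0.112   0.033 ]
gripped 0.037 [ 0.6038 -0.1161  0.037 ]
gripped 0.033 [ 0.5996 -0.1147  0.033 ]
well, z29 0.031 [0.5583 0.2867 0.031 ]
well, z29 0.036 [0.564 0.281 0.036]
(325, 375) [0.5884 0.2601 0.007 ]
(437, 316) [0.5791 0.3091 0.007 ]
(190, 296) [0.5386 0.2497 0.007 ]
corner [[0.5716, 0.2735, 0.002], [0.5769, 0.2683, 0.007]]
corner [[0.5649, 0.3095, 0.002], [0.5702, 0.3039, 0.007]]
```

```bash
python3 -m pendant '[[[0.3,0,0,-2,0,0,0],[0.3,-2,-2,-2,0,0,0],[0.3,-2,-2,-2,0,0,0],[0.3,-2,-2,-1,0,0,0],[0.3,-2,-2,-1,0,0,0]]]'
python3 plan.py 562.5 279.9 15 100.8
python3 -m pendant '[[[0.55,0,0,0,0,0,0],[0.55,0,0,0,0,0,0],[0.6,0,0,0,0,0,0],[0.6,0,0,0,0,0,0]]]'
python3 -m pendant '[[[0.6,0,0,-15,0,0,0],[0.6,0,0,-40,0,0,0],[0.6,0,0,-75,0,0,0],[0.6,0,0,-110,0,0,0],[0.6,0,0,-110,0,0,0]]]'
python3 -m pendant '[[[0.6,0,-40,0,0,0,0],[0.6,0,-80,0,0,0,0],[0.6,0,-120,0,0,0,0],[0.6,0,-160,0,0,0,0],[0.6,0,-190,0,0,0,0]]]' >/dev/null
python3 plan.py 513.5 -306.2 90 90
python3 - <<'E'
from h import *
a=ctrl.camera('scene');uv=w2pix('scene',[.558,.279,.03])[0].astype(int);print(uv)
b=ctrl.camera('top');cv2.imwrite('pics/top6.png',b[:,:,::-1])
s=cv2.resize(a[147:207,395:475,::-1],None,fx=6,fy=6,interpolation=2)
t=cv2.resize(b[150:260,170:280,::-1],None,fx=4,fy=4,interpolation=2)
m=np.zeros((440,480+440,3),np.uint8);m[:360,:480]=s;m[:,480:]=t
cv2.imwrite('pics/s6.png',cv2.resize(m,(790,378)))
E
```

```text
time_s: 7.3
eef_pos: [0.5648, 0.2794, 0.1909]
eef_rot: [0.0, -0.093, 0.996, -0.0]
wrist_force: [-3.2, -1.0, 10.6]
opening: 0.426
grasp_force: 61.3
t 7.3 open 0.426 grip 61.3 F [-3.2 -1.  10.6] tip [564.8 279.4  17.5]
turn [-0.     0.001 -0.002] shift-after-turn [2.2 0.9 2.5] shift-now [2.2 0.9 2.5] q6 -1.49
time_s: 7.63
eef_pos: [0.5641, 0.2795, 0.1892]
eef_rot: [-0.0, -0.093, 0.996, -0.0]
wrist_force: [-0.6, 0.1, -0.1]
opening: 0.597
grasp_force: 0.0
time_s: 8.05
eef_pos: [0.5669, 0.2804, 0.3091]
eef_rot: [0.007, -0.093, 0.996, 0.001]
wrist_force: [1.8, -0.3, 1.1]
opening: 0.602
grasp_force: 0.0
t 8.47 open 0.599 grip 0.0 F [ 0.  -0.2  0.1] tip [599.9  90.  127.5]
turn [-0.001  0.001  0.185] shift-after-turn [  86.4 -396.2   37.5] shift-now [ 158.  -373.5   37.6] q6 -1.8
[435 177]
```

View pics/s6.png

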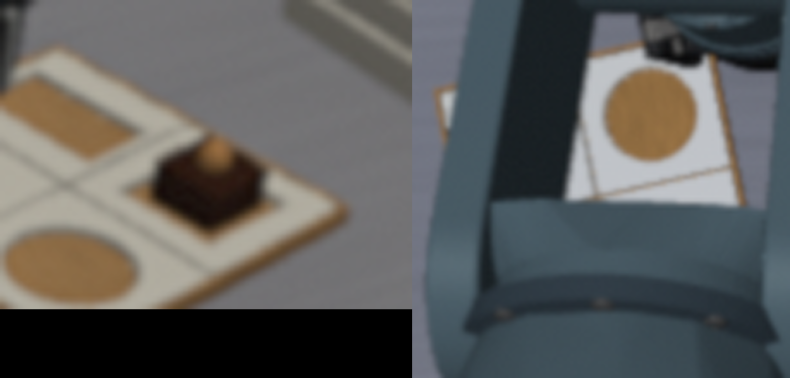

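The square lies in its well (left crop 210,185); the arm hides it in the top view, so I'll check it from the top once the arm is away. Next is the round.

```bash
python3 -m pendant '[[[0.75,0,0,0,0,0,0.1],[0.75,0,0,0,0,0,0.185],[0.75,0,0,0,0,0,0.185]]]' >/dev/null
python3 -m pendant '[[[0.75,7,-35,2,0,0,0],[0.75,14,-70,4,0,0,0],[0.75,21,-105,6,0,0,0],[0.75,28,-140,8,0,0,0],[0.75,35,-170,10,0,0,0]]]' >/dev/null
python3 -m pendant '[[[0.75,7,-35,2,0,0,0],[0.75,14,-70,4,0,0,0],[0.75,21,-105,6,0,0,0],[0.75,28,-140,8,0,0,0],[0.75,35,-170,10,0,0,0]]]' >/dev/null
python3 -m pendant '[[[0.75,7,-25,5,0,0,0],[0.75,14,-50,12,0,0,0],[0.75,16,-56,18,0,0,0],[0.75,16,-56,18,0,0,0],[0.75,16,-56,18,0,0,0]]]' >/dev/null
python3 plan.py 513.5 -306.2 25 90
python3 - <<'E'
from h import *
b=ctrl.camera('top');cv2.imwrite('pics/top7.png',b[:,:,::-1])
t=cv2.resize(b[150:260,170:280,::-1],None,fx=5,fy=5,interpolation=2)
cv2.imwrite('pics/t7.png',t)
E
```

```text
t 10.07 open 0.751 grip 0.0 F [-0.2 -0.5  0.2] tip [ 514.  -302.5   88. ]
turn [ 0.001 -0.001  0.002] shift-after-turn [ 0.5 -3.7 63. ] shift-now [ 0.5 -3.8 63. ] q6 -2.3
```

View pics/t7.png

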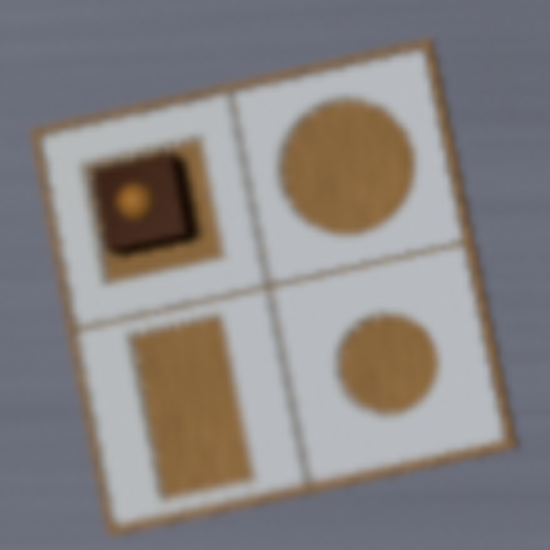

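Run:
```python
from h import *
a=cv2.imread('pics/top7.png');hsv=cv2.cvtColor(a,cv2.COLOR_BGR2HSV);g=a.max(2)
m=np.zeros((400,640),np.uint8);m[178:202,184:214]=(g[178:202,184:214]<75)
cs,_=cv2.findContours(m,0,2);c=max(cs,key=cv2.contourArea)
for z in(.014,.026): print(z,[np.round(v,1) for v in cv2.minAreaRect(np.array([pix2w('top',p[0],z)[:2]*1000 for p in c],np.float32))])
for z in(.031,.036):print('nut',pix2w('top',(170+133/5-.4,150+202/5-.4),z).round(4))
```

```text
0.014 [array([559.7, 279.3]), array([38.6, 40. ]), np.float64(10.8)]
0.026 [array([558.4, 275.8]), array([38.1, 39.5]), np.float64(10.8)]
nut [0.5593 0.2804 0.031 ]
nut [0.5587 0.2789 0.036 ]
```

The square is at (559.5, 280) and the well is at (558.3, 279), so it is well centred. Now down onto the round one.

```bash
python3 -m pendant '[[[0.75,0,-4,25,0,0,0],[0.75,0,-4,45,0,0,0],[0.75,0,-4,58,0,0,0],[0.75,0,-4,63,0,0,0],[0.75,0,-4,63,0,0,0]]]' >/dev/null
python3 -m pendant '[[[0.75,0,0,0,0,0,0],[0.75,0,0,0,0,0,0]]]' >/dev/null
python3 plan.py 513.5 -306.2 25 90
python3 - <<'E'
from h import *
a=ctrl.camera('scene');uv=w2pix('scene',[.5135,-.3062,.03])[0].astype(int);print(uv)
cv2.imwrite('pics/s8.png',cv2.resize(a[uv[1]-60:uv[1]+40,uv[0]-60:uv[0]+60,::-1],None,fx=5,fy=5,interpolation=2))
E
```

```text
t 10.7 open 0.749 grip 0.0 F [-0.1 -0.1 -0.2] tip [ 514.7 -307.4   26.6]
turn [-0.001  0.002  0.002] shift-after-turn [1.2 1.2 1.6] shift-now [1.2 1.2 1.6] q6 -2.31
[177 239]
```

View pics/s8.png

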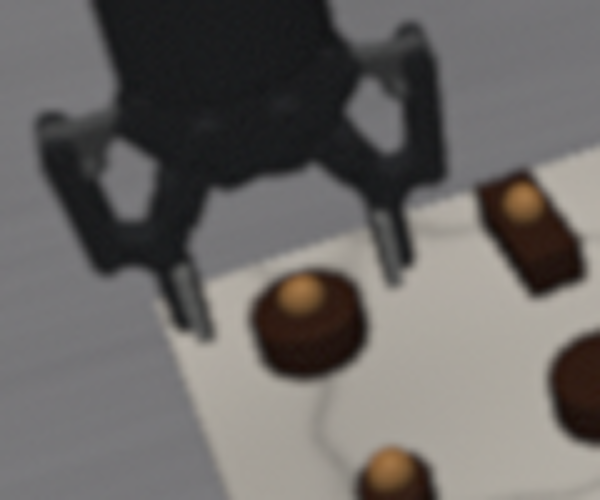

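Run:
```python
from h import *
for z in(.008,.014,.02,.026): print(z,pix2w('scene',(117+300/5-.4,179+310.5/5-.4),z).round(4), pix2w('scene',(117+205/5-.4,179+338/5-.4),z).round(4),pix2w('scene',(117+395/5-.4,179+283/5-.4),z).round(4))
```

```text
0.008 [ 0.4907 -0.3093  0.008 ] [ 0.4907 -0.3461  0.008 ] [ 0.4908 -0.2714  0.008 ]
0.014 [ 0.4979 -0.3092  0.014 ] [ 0.4979 -0.3456  0.014 ] [ 0.498  -0.2717  0.014 ]
0.02 [ 0.5052 -0.3091  0.02  ] [ 0.5051 -0.3451  0.02  ] [ 0.5052 -0.272   0.02  ]
0.026 [ 0.5124 -0.309   0.026 ] [ 0.5124 -0.3446  0.026 ] [ 0.5124 -0.2724  0.026 ]
```

The fingers straddle the round (crop 305,320). By the projection, the open tips stand near z≈27 mm or higher, so there is room to go lower. I'll descend to nominal 15, then close.

```bash
python3 -m pendant '[[[0.75,1,1,6,0,0,0],[0.75,1,1,11,0,0,0],[0.75,1,1,11,0,0,0],[0.75,1,1,11,0,0,0]]]' >/dev/null
python3 plan.py 513.5 -306.2 15 90
python3 -m pendant '[[[0.4,0,0,0,0,0,0],[0.4,0,0,0,0,0,0],[0.4,0,0,0,0,0,0],[0.4,0,0,0,0,0,0],[0.4,0,0,0,0,0,0]]]' >/dev/null
python3 plan.py 513.5 -306.2 15 90
python3 - <<'E'
from h import *
a=ctrl.camera('scene');cv2.imwrite('pics/s9.png',cv2.resize(a[179:279,117:237,::-1],None,fx=5,fy=5,interpolation=2))
E
```

```text
t 11.08 open 0.748 grip 0.0 F [-0.4  1.2 -0.4] tip [ 512.7 -306.2   13.8]
turn [ 0.001 -0.001  0.001] shift-after-turn [-0.8 -0.  -1.2] shift-now [-0.8 -0.  -1.2] q6 -2.31
t 11.5 open 0.483 grip 61.0 F [0.1 0.  3.8] tip [ 513.2 -306.6   14.9]
turn [-0.001  0.001  0.001] shift-after-turn [-0.3  0.4 -0.1] shift-now [-0.3  0.4 -0.1] q6 -2.31
```

View pics/s9.png

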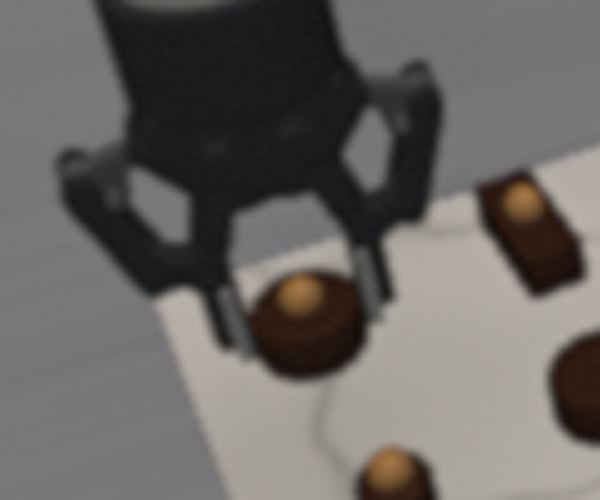

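Good grip on the round (crop 305,320). Now lift and carry it to the round well.

```bash
python3 -m pendant '[[[0.4,0,0,-10,0,0,0],[0.4,0,0,-25,0,0,0],[0.4,0,0,-45,0,0,0],[0.4,0,0,-65,0,0,0],[0.4,0,0,-65,0,0,0]]]' 
python3 -m pendant '[[[0.4,-4,30,0,0,0,0],[0.4,-8,65,0,0,0,0],[0.4,-12,100,0,0,0,0],[0.4,-16,135,0,0,0,0],[0.4,-20,170,0,0,0,0]]]' >/dev/null
python3 -m pendant '[[[0.4,-4,35,0,0,0,0],[0.4,-8,70,0,0,0,0],[0.4,-12,105,0,0,0,0],[0.4,-16,140,0,0,0,0],[0.4,-20,170,0,0,0,0]]]' >/dev/null
python3 -m pendant '[[[0.4,-5,35,0,0,0,0],[0.4,-10,70,0,0,0,0],[0.4,-15,105,0,0,0,0],[0.4,-20,135,0,0,0,0],[0.4,-22,155,0,0,0,0]]]' >/dev/null
python3 -m pendant '[[[0.4,0,0,0,0,0,0],[0.4,0,0,0,0,0,0],[0.4,0,0,0,0,0,0]]]'
python3 plan.py 575.2 192.8 9 90
```

```text
time_s: 11.97
eef_pos: [0.5142, -0.3073, 0.2572]
eef_rot: [0.002, -0.001, 1.0, -0.002]
wrist_force: [1.0, -0.4, 0.5]
opening: 0.487
grasp_force: 60.8
time_s: 13.47
eef_pos: [0.574, 0.1882, 0.2521]
eef_rot: [-0.001, -0.001, 1.0, -0.0]
wrist_force: [-0.1, -0.9, -0.3]
opening: 0.485
grasp_force: 60.9
t 13.47 open 0.485 grip 60.9 F [-0.1 -0.9 -0.3] tip [574.  188.2  78.7]
turn [-0.001 -0.001  0.001] shift-after-turn [-1.2  4.6 69.7] shift-now [-1.3  4.6 69.7] q6 -1.45
```

```bash
python3 -m pendant '[[[0.4,-1,5,25,0,0,0],[0.4,-1,5,45,0,0,0],[0.4,-1,5,58,0,0,0],[0.4,-1,5,60,0,0,0],[0.4,-1,5,60,0,0,0]]]' >/dev/null
python3 -m pendant '[[[0.4,0,0,3,0,0,0],[0.4,0,0,6,0,0,0],[0.4,0,0,8,0,0,0],[0.4,0,0,8,0,0,0]]]' >/dev/null
python3 plan.py 575.2 192.8 9 90
python3 -m pendant '[[[0.4,0,0,1.5,0,0,0],[0.4,0,0,1.5,0,0,0],[0.4,0,0,1.5,0,0,0]]]' >/dev/null
python3 plan.py 575.2 192.8 9 90
```

```text
t 14.22 open 0.485 grip 60.9 F [-0.3  0.4 -0.9] tip [575.8 193.7  11.9]
turn [0.    0.001 0.001] shift-after-turn [ 0.6 -0.9  2.9] shift-now [ 0.6 -0.9  2.9] q6 -1.44
t 14.47 open 0.483 grip 62.1 F [-4.2 -2.1 11.3] tip [575.8 193.8  11.8]
turn [-0.     0.001  0.002] shift-after-turn [ 0.6 -1.   2.8] shift-now [ 0.7 -1.   2.8] q6 -1.44
```

Contact came with the same 3 mm offset as the square, which ended on its floor. Release, retreat and go to the bar.

```bash
python3 -m pendant '[[[0.4,0,0,-1,0,0,0],[0.55,0,0,-1,0,0,0],[0.65,0,0,-1,0,0,0],[0.65,0,0,-1,0,0,0],[0.65,0,0,-1,0,0,0]]]'
python3 -m pendant '[[[0.65,0,0,-15,0,0,0],[0.65,0,0,-40,0,0,0],[0.65,0,0,-75,0,0,0],[0.65,0,0,-85,0,0,0],[0.65,0,0,-85,0,0,0]]]' >/dev/null
python3 -m pendant '[[[0.65,0,0,0,0,0,-0.1],[0.65,0,0,0,0,0,-0.155],[0.65,0,0,0,0,0,-0.155]]]' >/dev/null
python3 plan.py 496.8 -214.8 90 98.9
```

```text
time_s: 14.88
eef_pos: [0.5752, 0.1938, 0.184]
eef_rot: [-0.0, -0.001, 1.0, -0.0]
wrist_force: [-0.0, -0.2, 0.1]
opening: 0.65
grasp_force: 0.0
t 15.55 open 0.651 grip 0.0 F [0.2 1.  0.4] tip [574.7 193.6  94.2]
turn [ 0.    -0.002  0.003] shift-after-turn [ 140.2 -391.5    4.2] shift-now [ 141.3 -391.1    4.5] q6 -1.6
```

```bash
python3 -m pendant '[[[0.65,12,-35,0,0,0,0],[0.65,24,-69,0,0,0,0],[0.65,36,-103,0,0,0,0],[0.65,48,-137,0,0,0,0],[0.65,60,-170,0,0,0,0]]]' >/dev/null
python3 -m pendant '[[[0.65,12,-35,0,0,0,0],[0.65,24,-69,0,0,0,0],[0.65,36,-103,0,0,0,0],[0.65,48,-137,0,0,0,0],[0.65,60,-170,0,0,0,0]]]' >/dev/null
python3 -m pendant '[[[0.65,11,-25,0,0,0,0],[0.65,21,-45,0,0,0,0],[0.65,21,-51,0,0,0,0],[0.65,21,-51,0,0,0,0],[0.65,21,-51,0,0,0,0]]]' >/dev/null
python3 plan.py 496.8 -214.8 15 98.9
python3 - <<'E'
from h import *
a=ctrl.camera('top');cv2.imwrite('pics/top10.png',a[:,:,::-1])
t=a[150:260,170:280,::-1]; cv2.imwrite('pics/t10.png',cv2.resize(t,None,fx=5,fy=5,interpolation=2))
E
```

```text
t 16.8 open 0.652 grip 0.0 F [ 0.4 -0.1 -0.6] tip [ 496.8 -214.    95. ]
turn [ 0.001 -0.001 -0.001] shift-after-turn [ 0.1 -0.8 80. ] shift-now [ 0.  -0.9 80. ] q6 -2.35
```

View pics/t10.png

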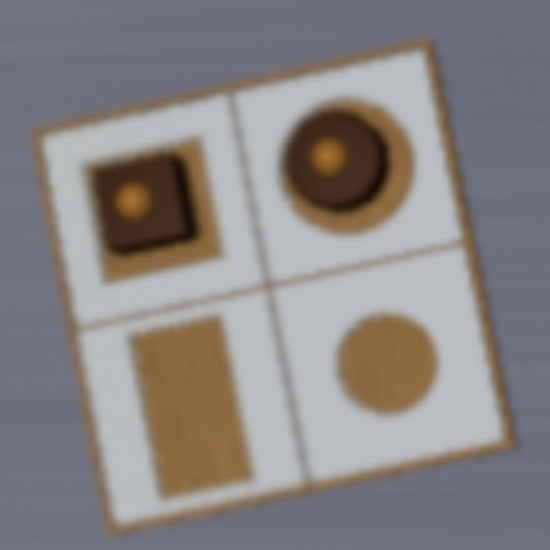

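The round sits in its well (335,160), looking flat, and the square at (145,200) is unchanged. Now the bar.

```bash
python3 -m pendant '[[[0.65,0,-1,30,0,0,0],[0.65,0,-1,55,0,0,0],[0.65,0,-1,72,0,0,0],[0.65,0,-1,79,0,0,0],[0.65,0,-1,79,0,0,0]]]' >/dev/null
python3 -m pendant '[[[0.65,0,0,0,0,0,0],[0.65,0,0,0,0,0,0]]]' >/dev/null
python3 plan.py 496.8 -214.8 16 98.9
python3 -m pendant '[[[0.2,0,0,0,0,0,0],[0.2,0,0,0,0,0,0],[0.2,0,0,0,0,0,0],[0.2,0,0,0,0,0,0],[0.2,0,0,0,0,0,0]]]' >/dev/null
python3 plan.py 496.8 -214.8 16 98.9
python3 -m pendant '[[[0.2,0,0,-10,0,0,0],[0.2,0,0,-25,0,0,0],[0.2,0,0,-45,0,0,0],[0.2,0,0,-65,0,0,0],[0.2,0,0,-65,0,0,0]]]' >/dev/null
python3 -m pendant '[[[0.2,0,0,0,0,0,-0.035],[0.2,0,0,0,0,0,-0.035]]]' >/dev/null
python3 plan.py 471.5 262.7 10 101
```

```text
t 17.43 open 0.647 grip 0.0 F [-0.2 -0.3  0.6] tip [ 497.9 -215.3   18. ]
turn [-0.001  0.001  0.002] shift-after-turn [1.  0.7 2. ] shift-now [1.  0.7 2. ] q6 -2.35
t 17.85 open 0.285 grip 59.7 F [-1.3  1.2  5.6] tip [ 497.6 -215.9   18.1]
turn [-0.002  0.002  0.001] shift-after-turn [0.7 1.2 2.1] shift-now [0.7 1.2 2.1] q6 -2.36
t 18.43 open 0.288 grip 59.0 F [-0.2 -0.1 -0.3] tip [ 496.9 -215.4   82.2]
turn [-0.001  0.     0.   ] shift-after-turn [-66.3 474.2  72.2] shift-now [-66.4 474.2  72. ] q6 -2.39
```

```bash
python3 -m pendant '[[[0.2,-4,30,0,0,0,0],[0.2,-9,65,0,0,0,0],[0.2,-14,100,0,0,0,0],[0.2,-19,135,0,0,0,0],[0.2,-23,165,0,0,0,0]]]' >/dev/null
python3 -m pendant '[[[0.2,-5,35,0,0,0,0],[0.2,-10,70,0,0,0,0],[0.2,-15,105,0,0,0,0],[0.2,-20,140,0,0,0,0],[0.2,-23,165,0,0,0,0]]]' >/dev/null
python3 -m pendant '[[[0.2,-5,35,0,0,0,0],[0.2,-10,70,0,0,0,0],[0.2,-15,105,0,0,0,0],[0.2,-18,130,0,0,0,0],[0.2,-20,144,0,0,0,0]]]' >/dev/null
python3 -m pendant '[[[0.2,0,0,20,0,0,0],[0.2,0,0,35,0,0,0],[0.2,0,0,45,0,0,0],[0.2,0,0,45,0,0,0],[0.2,0,0,45,0,0,0]]]' >/dev/null
python3 plan.py 471.5 262.7 15 101
python3 - <<'E'
from h import *
a=ctrl.camera('scene');uv=w2pix('scene',[.4715,.2627,.03])[0].astype(int);print(uv)
cv2.imwrite('pics/s11.png',cv2.resize(a[uv[1]-40:uv[1]+40,uv[0]-50:uv[0]+50,::-1],None,fx=6,fy=6,interpolation=2))
E
```

```text
t 20.1 open 0.286 grip 59.1 F [ 0.1 -0.8 -1.3] tip [471.4 262.2  36.1]
turn [-0.    -0.002 -0.002] shift-after-turn [-0.2  0.5 21.1] shift-now [-0.2  0.5 21.1] q6 -1.47
[407 161]
```

View pics/s11.png

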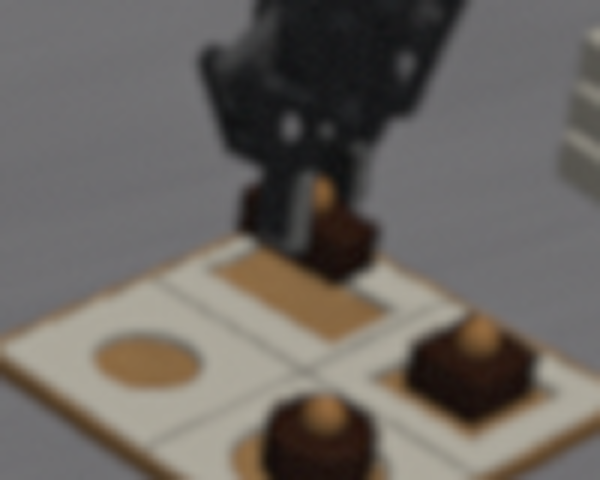

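The bar hangs level above its well (crop 310,225); the round (320,435) and the square (470,365) sit flat. Now lower it.

```bash
python3 -m pendant '[[[0.2,0,0,8,0,0,0],[0.2,0,0,14,0,0,0],[0.2,0,0,18,0,0,0],[0.2,0,0,18,0,0,0],[0.2,0,0,18,0,0,0]]]' >/dev/null
python3 plan.py 471.5 262.7 15 101
python3 -m pendant '[[[0.2,0,0,1,0,0,0],[0.2,0,0,2,0,0,0],[0.2,0,0,2.5,0,0,0],[0.2,0,0,2.5,0,0,0]]]' >/dev/null
python3 plan.py 471.5 262.7 15 101
```

```text
t 20.57 open 0.288 grip 59.1 F [-0.4 -0.6 -0.7] tip [471.6 262.3  18.5]
turn [-0.    -0.001 -0.001] shift-after-turn [0.1 0.4 3.5] shift-now [0.1 0.4 3.5] q6 -1.47
t 20.9 open 0.285 grip 59.1 F [-0.2 -1.1  0.2] tip [471.8 262.5  16.3]
turn [ 0.    -0.    -0.001] shift-after-turn [0.2 0.3 1.3] shift-now [0.2 0.3 1.3] q6 -1.47
```

```bash
python3 -m pendant '[[[0.2,0,0,1,0,0,0],[0.2,0,0,1.5,0,0,0],[0.2,0,0,1.5,0,0,0]]]' >/dev/null
python3 plan.py 471.5 262.7 15 101
```

```text
t 21.15 open 0.285 grip 59.5 F [-1.3 -0.2  2.3] tip [471.9 262.6  15.2]
turn [-0.     0.    -0.001] shift-after-turn [0.3 0.2 0.2] shift-now [0.3 0.2 0.2] q6 -1.47
```

Light contact (2 N). Release it and go on to the small one.

```bash
python3 -m pendant '[[[0.4,0,0,0,0,0,0],[0.5,0,0,0,0,0,0],[0.5,0,0,0,0,0,0],[0.5,0,0,0,0,0,0]]]'
python3 -m pendant '[[[0.5,0,0,-15,0,0,0],[0.5,0,0,-40,0,0,0],[0.5,0,0,-75,0,0,0],[0.5,0,0,-85,0,0,0],[0.5,0,0,-85,0,0,0]]]' >/dev/null
python3 -m pendant '[[[0.6,0,0,0,0,0,0.1],[0.6,0,0,0,0,0,0.19],[0.6,0,0,0,0,0,0.19]]]' >/dev/null
python3 plan.py 617.8 -293.4 95 90
```

```text
time_s: 21.48
eef_pos: [0.4717, 0.2624, 0.1881]
eef_rot: [-0.0, -0.095, 0.995, -0.0]
wrist_force: [0.0, -0.4, 0.7]
opening: 0.501
grasp_force: 0.0
t 22.15 open 0.597 grip 0.0 F [ 1.2 -0.6 -0.4] tip [471.2 262.3  98.5]
turn [-0.    -0.002 -0.002] shift-after-turn [-146.6 -555.7    3.5] shift-now [-147.7 -555.4    3.5] q6 -1.28
```

```bash
python3 -m pendant '[[[0.6,-10,-37,0,0,0,0],[0.6,-20,-74,0,0,0,0],[0.6,-30,-111,0,0,0,0],[0.6,-40,-148,0,0,0,0],[0.6,-49,-185,0,0,0,0]]]' >/dev/null
python3 -m pendant '[[[0.6,-10,-37,0,0,0,0],[0.6,-20,-74,0,0,0,0],[0.6,-30,-111,0,0,0,0],[0.6,-40,-148,0,0,0,0],[0.6,-49,-185,0,0,0,0]]]' >/dev/null
python3 -m pendant '[[[0.6,-10,-37,0,0,0,0],[0.6,-20,-74,0,0,0,0],[0.6,-30,-111,0,0,0,0],[0.6,-40,-148,0,0,0,0],[0.6,-49,-185,0,0,0,0]]]' >/dev/null
python3 -m pendant '[[[0.6,0,0,0,0,0,0],[0.6,0,0,0,0,0,0],[0.6,0,0,0,0,0,0]]]' >/dev/null
python3 plan.py 617.8 -293.4 17 90
python3 - <<'E'
from h import *
a=ctrl.camera('top');cv2.imwrite('pics/top12.png',a[:,:,::-1])
E
```

```text
t 23.65 open 0.6 grip 0.0 F [-1.   0.7 -0.1] tip [ 618.9 -292.    98. ]
turn [ 0.002 -0.002  0.002] shift-after-turn [ 1.1 -1.4 81. ] shift-now [ 0.9 -1.6 81. ] q6 -2.19
```

```bash
python3 -m pendant '[[[0.6,1,-1,30,0,0,0],[0.6,1,-1,55,0,0,0],[0.6,1,-1,72,0,0,0],[0.6,1,-1,80,0,0,0],[0.6,1,-1,80,0,0,0]]]' >/dev/null
python3 -m pendant '[[[0.6,0,0,0,0,0,0],[0.6,0,0,0,0,0,0]]]' >/dev/null
python3 plan.py 617.8 -293.4 17 90
python3 -m pendant '[[[0.2,0,0,0,0,0,0],[0.2,0,0,0,0,0,0],[0.2,0,0,0,0,0,0],[0.2,0,0,0,0,0,0],[0.2,0,0,0,0,0,0]]]' >/dev/null
python3 plan.py 617.8 -293.4 17 90
python3 -m pendant '[[[0.2,0,0,-10,0,0,0],[0.2,0,0,-25,0,0,0],[0.2,0,0,-45,0,0,0],[0.2,0,0,-65,0,0,0],[0.2,0,0,-65,0,0,0]]]' >/dev/null
python3 plan.py 488.8 175.9 14 90
python3 - <<'E'
from h import *
a=ctrl.camera('scene');uv=w2pix('scene',[.6178,-.2934,.08])[0].astype(int);print(uv)
cv2.imwrite('pics/s12.png',cv2.resize(a[uv[1]-50:uv[1]+50,uv[0]-60:uv[0]+60,::-1],None,fx=5,fy=5,interpolation=2))
E
```

```text
t 24.28 open 0.6 grip 0.0 F [-0.4 -0.2 -0.1] tip [ 619.2 -293.2   21.5]
turn [-0.001  0.002  0.002] shift-after-turn [ 1.4 -0.2  4.5] shift-now [ 1.4 -0.2  4.5] q6 -2.19
t 24.7 open 0.289 grip 58.6 F [-0.4  0.8  6.2] tip [ 619.1 -293.8   21.8]
turn [-0.002  0.002  0.001] shift-after-turn [1.3 0.4 4.8] shift-now [1.3 0.4 4.8] q6 -2.19
t 25.12 open 0.289 grip 59.0 F [ 1.4 -0.6  1.3] tip [ 620.1 -294.5   91.5]
turn [-0.005  0.008  0.001] shift-after-turn [131.3 470.4  77.5] shift-now [131.3 471.   74. ] q6 -2.19
[189 252]
```

View pics/s12.png

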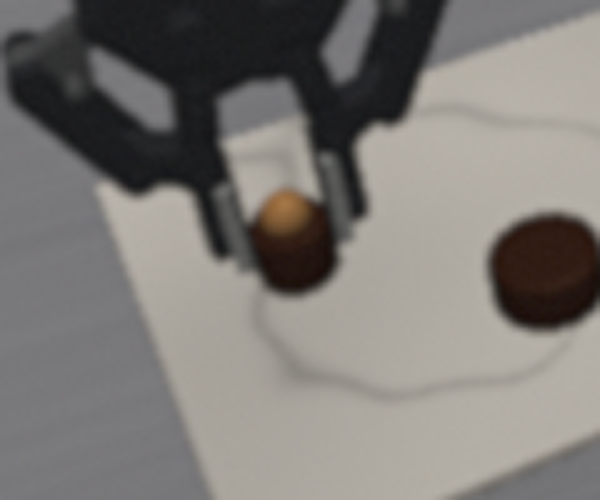

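The small one is held upright (crop 293,240). Carry it to the small well.

```bash
python3 -m pendant '[[[0.2,8,28,0,0,0,0],[0.2,17,60,0,0,0,0],[0.2,26,92,0,0,0,0],[0.2,35,125,0,0,0,0],[0.2,44,157,0,0,0,0]]]' >/dev/null
python3 -m pendant '[[[0.2,9,31,0,0,0,0],[0.2,18,62,0,0,0,0],[0.2,26,94,0,0,0,0],[0.2,35,126,0,0,0,0],[0.2,44,157,0,0,0,0]]]' >/dev/null
python3 -m pendant '[[[0.2,9,31,0,0,0,0],[0.2,18,62,0,0,0,0],[0.2,26,94,0,0,0,0],[0.2,35,126,0,0,0,0],[0.2,43,156,0,0,0,0]]]' >/dev/null
python3 -m pendant '[[[0.2,0,0,15,0,0,0],[0.2,0,0,30,0,0,0],[0.2,0,0,40,0,0,0],[0.2,0,0,40,0,0,0],[0.2,0,0,40,0,0,0]]]' >/dev/null
python3 plan.py 488.8 175.9 20 90
```

```text
t 26.83 open 0.289 grip 59.1 F [ 0.  -0.1 -0.4] tip [486.6 176.1  44.1]
turn [-0.    -0.002  0.001] shift-after-turn [-2.2 -0.2 24.1] shift-now [-2.3 -0.2 24.1] q6 -1.45
```

```bash
python3 -m pendant '[[[0.2,-3.5,0,8,0,0,0],[0.2,-3.5,0,15,0,0,0],[0.2,-3.5,0,20,0,0,0],[0.2,-3.5,0,23,0,0,0],[0.2,-3.5,0,23,0,0,0]]]' >/dev/null
python3 -m pendant '[[[0.2,0,0,1,0,0,0],[0.2,0,0,2,0,0,0],[0.2,0,0,2,0,0,0]]]' >/dev/null
python3 plan.py 490 175.9 16 90
```

```text
t 27.5 open 0.289 grip 59.1 F [-0.3 -0.2 -0.3] tip [490.4 176.5  19.8]
turn [0.    0.    0.001] shift-after-turn [ 0.4 -0.6  3.8] shift-now [ 0.4 -0.6  3.8] q6 -1.45
```

```bash
python3 -m pendant '[[[0.2,0,0,1,0,0,0],[0.2,0,0,1.5,0,0,0],[0.2,0,0,1.5,0,0,0]]]' >/dev/null
python3 plan.py 490 175.9 16 90
python3 -m pendant '[[[0.2,0,0,1,0,0,0],[0.2,0,0,1.5,0,0,0],[0.2,0,0,1.5,0,0,0]]]' >/dev/null
python3 plan.py 490 175.9 16 90
```

```text
t 27.75 open 0.287 grip 59.6 F [-1.7 -0.4  4.4] tip [490.6 176.6  18.8]
turn [-0.     0.001  0.001] shift-after-turn [ 0.6 -0.7  2.8] shift-now [ 0.6 -0.7  2.8] q6 -1.45
t 28.0 open 0.289 grip 61.1 F [-6.8 -1.1 19.3] tip [490.8 176.6  18.7]
turn [-0.     0.001  0.002] shift-after-turn [ 0.8 -0.7  2.7] shift-now [ 0.8 -0.7  2.7] q6 -1.45
```

Firm floor contact. Ease off, release, retreat and check all the wells.

```bash
python3 -m pendant '[[[0.2,0,0,-1.5,0,0,0],[0.4,0,0,-1.5,0,0,0],[0.5,0,0,-1.5,0,0,0],[0.5,0,0,-1.5,0,0,0]]]'
python3 -m pendant '[[[0.5,0,0,-15,0,0,0],[0.5,0,0,-40,0,0,0],[0.5,0,0,-75,0,0,0],[0.5,0,0,-110,0,0,0],[0.5,0,0,-110,0,0,0]]]' >/dev/null
python3 -m pendant '[[[0.5,0,-40,0,0,0,0],[0.5,0,-80,0,0,0,0],[0.5,0,-120,0,0,0,0],[0.5,0,-160,0,0,0,0],[0.5,0,-200,0,0,0,0]]]' >/dev/null
python3 -m pendant '[[[0.5,0,-40,0,0,0,0],[0.5,0,-80,0,0,0,0],[0.5,0,-120,0,0,0,0],[0.5,0,-160,0,0,0,0],[0.5,0,-180,0,0,0,0]]]'
python3 - <<'E'
from h import *
b=ctrl.camera('top');a=ctrl.camera('scene');cv2.imwrite('pics/top13.png',b[:,:,::-1])
img=cv2.imread('pics/top13.png');hsv=cv2.cvtColor(img,cv2.COLOR_BGR2HSV);g=img.max(2)
W=dict(square=(558.3,279.1),round=(575.2,192.8),bar=(471.5,262.7),small=(488.8,175.9))
for n,w in W.items():
    u=w2pix('top',[w[0]/1000,w[1]/1000,.02])[0].round().astype(int);r=24
    m=np.zeros((400,640),np.uint8);s=np.s_[u[1]-r:u[1]+r,u[0]-r:u[0]+r];m[s]=g[s]<75
    cs,_=cv2.findContours(m,0,2);c=max(cs,key=cv2.contourArea)
    R=cv2.minAreaRect(np.array([pix2w('top',p[0],.014)[:2]*1000 for p in c],np.float32))
    print(n,'centre-well',np.round(np.array(R[0])-w,1),np.round(R[1],1),round(R[2],1))
t=cv2.resize(b[150:260,170:280,::-1],None,fx=3.6,fy=3.6,interpolation=2);s=cv2.resize(a[130:240,340:480,::-1],None,fx=2.8,fy=2.8,interpolation=2)
m=np.zeros((396,396+392,3),np.uint8);m[:,:396]=t;m[:308,396:]=s;cv2.imwrite('pics/f13.png',m)
E
```

```text
time_s: 28.33
eef_pos: [0.4903, 0.1765, 0.1915]
eef_rot: [-0.0, -0.001, 1.0, -0.0]
wrist_force: [0.1, 0.2, -0.4]
opening: 0.5
grasp_force: 0.0
time_s: 29.58
eef_pos: [0.4905, -0.2077, 0.3016]
eef_rot: [0.0, 0.001, 1.0, -0.001]
wrist_force: [0.7, 0.2, -0.1]
opening: 0.503
grasp_force: 0.0
square centre-well [1.4 0.1] [38.5 40. ] 10.5
round centre-well [0.9 1.2] [42.  39.4] 88.4
bar centre-well [-0.4  0.2] [56.5 28.2] 9.3
small centre-well [1.1 0.3] [26.2 23.7] 88.6
```

View pics/f13.png

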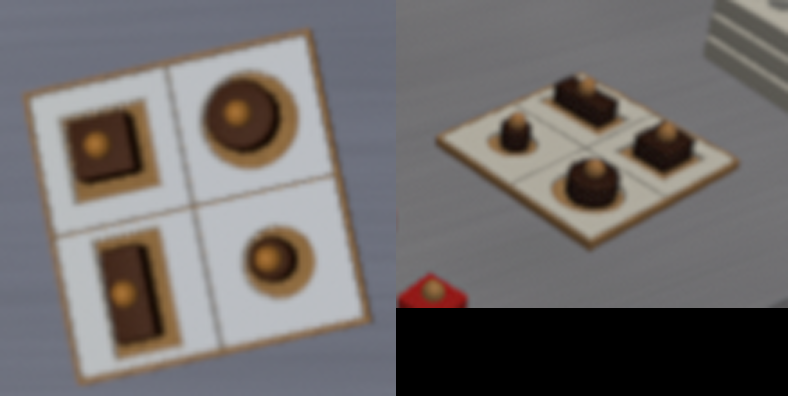

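All four sit centred within 2 mm, flat and nut up, and the arm is clear. Handing in.

```bash
python3 -m pendant '[[[0.5,0,0,0,0,0,0],[0.5,0,0,0,0,0,0],[0.5,0,0,0,0,0,0]]]' >/dev/null; python3 -c "
from bench import ctrl
print(ctrl.hand_in())"
```

```text
the job is handed in; nothing more can be done
None
```

The job is handed in: all four nut-topped chocolates lie in their matching wells, measured within about 2 mm of centre, looking flat and nut up; the bare ones were never gripped, though I didn't re-measure them at the end, and no verdict came back.

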